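# Let the cells out of the battery chute with the lever

### The job

Let the two battery cells out of the chute: press down the paddle at the long end of the lever, so that its short end raises the heavy steel gate, and keep it down until both cells have rolled into the tray; then let the lever come up again until the gate is shut, and take the hand away. Work the gate only by the lever, leave the lever in its cradle, and do not touch the cells or move the other things on the worktop.

Things in the scene. Friction and masses are not known exactly. Their poses are not given: they have to be found in the camera images.
- dispenser: the fixed battery dispenser, plywood base 330 x 150 x 6 mm. Origin on the worktop, on the middle line of chute and tray, beside the lever's pin. x runs along lever and chute, from paddle and tray (-x) to the gate's hinge (x = 133 mm); lever at y = +68 mm. The gate's lip shuts the aluminium chute at x = 33 mm, the cells lie behind it. It stands mid-worktop, x pointing to the left (world +y) give or take 25 degrees
- paddle (a point): centre of the top face of the flat 40 x 34 mm paddle at the lever's long end: press here. 150 mm from the pin. At rest about 121 mm above the worktop, sloping 0.25 rad down to the pin. Fully down, on a rigid rubber stop, it is about 77 mm lower, moving nearly straight down. 1 to 4 N press it; let go, the gate's weight brings it up
- pin (a point): middle of the lever's 8 mm cross pin, the pivot. The lever (aluminium bar 195 x 16 x 8 mm, loose, 0.11 kg) lies with this pin in the cradle, held there by weight only
- cradle (a point): where the middle of the pin lies when the lever is in its cradle: two dark steel cheeks with U notches, fixed to the dispenser, 75 mm above the worktop. The cheeks reach 14 mm above the pin's middle
- gate (a joint): hinge of the heavy steel gate (plate 100 x 127 mm with a window and a dark weight block, about 0.9 kg, top about 77 mm above the worktop). 0 = shut, grows as its front lip rises; at about 0.1 rad the cells can pass, the lever fully down gives about 0.29 rad. It falls shut by its weight
- tray (a point): middle of the grey open tray's floor, 9 mm above the worktop; 94 mm (along the dispenser's x) by 66 mm inside, walls up to 36 mm above the worktop
- cell_1_mid (a point): centre of the front battery cell, 14 mm thick, 50 mm long, lying across the sloping chute against the gate's lip; it rolls into the tray by itself when the gate is raised
- cell_2_mid (a point): centre of the second battery cell, like the first, lying right behind it
- flux_tin: a round yellow-brown tin, 45 mm across, 22 mm high, near the fixture; origin at its underside; not part of the job
- cap_electro: a dark upright capacitor, 22 mm across, 34 mm high, near the fixture; origin at its underside; not part of the job
- tape: a roll of black tape lying flat, 55 mm across, 19 mm high, near the fixture; origin at its underside; not part of the job
- solder_reel: a blue reel of solder, about 52 mm across (76 mm with its wire end), 34 mm high, on the right; origin at its underside; not part of the job
- marker_blue: a blue felt marker, 116 mm long, lying on the right; origin at its underside; not part of the job
- side_cutters: side cutters with red sleeves, 138 mm long, lying on the right; origin at its underside; not part of the job

How it is judged:
On the way, in this order (a step that is already met when the one before it is completed fails the run):
1. the lever, pressed by the fingers, raises the gate (value of joint gate above 0.05 rad and contact force between the fingers and lever above 0.3 N).
2. both cells are in the tray while the gate is still up (x of cell_1_mid in the frame of dispenser between -0.108 and -0.014 m and y of cell_1_mid in the frame of dispenser between -0.034 and 0.034 m and z of cell_1_mid in the frame of dispenser between 0.005 and 0.038 m and x of cell_2_mid in the frame of dispenser between -0.108 and -0.014 m and y of cell_2_mid in the frame of dispenser between -0.034 and 0.034 m and z of cell_2_mid in the frame of dispenser between 0.005 and 0.038 m and value of joint gate above 0.06 rad), for 0.1 s.
At the end, for the whole second after the job is handed in: both cells lie still in the tray, the gate is shut (below 0.04 rad) and the lever rests still with its pin in the cradle (within 6 mm) (x of cell_1_mid in the frame of dispenser between -0.108 and -0.014 m and y of cell_1_mid in the frame of dispenser between -0.034 and 0.034 m and z of cell_1_mid in the frame of dispenser between 0.005 and 0.038 m and x of cell_2_mid in the frame of dispenser between -0.108 and -0.014 m and y of cell_2_mid in the frame of dispenser between -0.034 and 0.034 m and z of cell_2_mid in the frame of dispenser between 0.005 and 0.038 m and linear speed of each of cell_1, cell_2, lever below 0.03 m/s and value of joint gate below 0.04 rad and distance between pin and cradle below 0.006 m); the robot touches nothing.
It fails at once if the lever is lifted out of its cradle (pin more than 12 mm away) (distance between pin and cradle above 0.012 m).
It fails at once if the fingers work the gate itself (contact force between the fingers and gate above 1 N).
It fails at once if the fingers touch a cell (contact force between the fingers and cell_1 above 0.5 N or contact force between the fingers and cell_2 above 0.5 N).
It fails at once if another thing on the worktop is moved by more than 30 mm (distance of any of flux_tin, cap_electro, tape, solder_reel, marker_blue, side_cutters from where it was at the start of the episode above 0.03 m).
It also fails if it takes over 42 s, if anything falls off the work surface, if the arm or the gripper's body presses on something with over 40 N, if the wrist force passes 120 N, or if a joint passes its speed limit or range.

### The arm

A 6-joint arm with a two-finger parallel gripper is mounted at the origin on a cart in front of the work surface, level with it; the furniture and walls round the work are solid. World frame = base frame: x ahead of the robot, y to its left, z up, the work surface at z = 0. Lengths are in m, angles in rad, forces in N, time in s.
With the tool pointing down it reaches from about 0.3 to 0.825 m from the base axis. Payload 5.4 kg.
Tool frame: the origin (TCP) lies midway between the tips of the shut fingers; the grasp point (between the pads) lies 19 mm behind it; z points along the fingers, y is the line along which they close (so a half turn about z gives the same grasp; the last joint's range is limited). The gripper opens to 92 mm and grips with 3 to 60 N. Pads are 20 mm wide; open, the fingers measure 128 mm over their backs; the gripper's body (75 mm by 189 mm) begins 69 mm behind the grasp point.
Start: joints at [-1.36, 0.158, 1.597, -0, 1.386, -0.21], TCP at [0.235, -0.525, 0.184] pointing down, gripper open.
Joint ranges: [-2.91, 2.91], [-0.94, 2.29], [0.18, 2.7], [-1.29, 4.43], [0.17, 2.64], [-3, 3]. Speed limits (rad/s): [2.57, 2.57, 3.14, 3.14, 3.14, 3.14].

### API

Orientations are given as a 3x3 rotation matrix whose columns are the frame's x, y, z axes.
In Python, from station import robot gives the robot as it stands.
- The arm moves only by the tool step_arm, never from a script. Its argument "targets" is a list that holds one entry, the list of rows, each a list of 7 numbers: the closure, from -1 (fully open) to 1 (shut), so that 0 is half open, then the shift along the tool's x, y, z in mm, then the turn, a rotation vector about the tool's x, y, z in degrees. A call has exactly 8 rows; each row shifts and turns the commanded pose from where the row before left it, along the tool's axes as they then stand; what a row does not reach is not made up. A row lasts 1/12 s, in which the tool goes at most 41.7 mm and 7.16 degrees, less where a joint would pass 70% of its speed; a pose out of reach is approached as far as the arm can. A call is refused whole if a number of a shift passes 41.7 or a number of a turn 7.16, either way. A call with a gripper value outside its range is refused whole. The fingers move at their own pace and stop on an object; the grip force is fixed at half the most. Time passes only in rows, so rows that do not move let the fingers close, or fill a call up. It gives the time, the measured TCP pose, the force, the opening and the grip force at its end, in the units of the state.
- robot.sense(): the state, without advancing time (a new reading comes with each control period).
- robot.snapshot(name): name is "side" or "top" or "wrist"; returns a dict with "img" (480x640x3 uint8, red, green, blue), "camera_matrix" (3x3 intrinsics, pixels), "world_from_camera" (4x4, takes a point from camera to world coordinates). Camera axes: x right, y up, looking along -z (the intrinsics and any distortion apply to the point x, -y, -z); pixel columns grow to the right and rows downward; lengths in m; the calibration is good to about 2 mm. A picture is of the moment at which its call begins. There is no depth.
- robot.sign_off(): hands the job in; it is judged then, once.
The state is a dict: "time_s": time; "qpos": joint angles; "joint_velocities": joint speeds; "joint_torque": joint torques, N m; "eef_pos": TCP position; "ee_rot": TCP orientation; "wrist_force": force on the tool from outside, world axes, zero at the start; "torque": the same for the moment, N m; "grip_width": opening from 0.0 (shut) to 1.0 (fully open); "gripper_force": force on a finger pad.
Only numpy, scipy, OpenCV 4.12 (cv2) and the standard library are available. Lean on these libraries where they do the work, as an engineer would, in place of code of your own. Each camera call takes 0.05 s, during which the arm holds its last target. There are 200 camera calls.

## Working session

There is one attempt and no reset: what is moved stays moved. The work goes in short steps, Python scripts to look and compute and a tool call to move; the robot and the scene stay as the last step left them, time stands still between calls to the robot, and variables do not carry over. Pictures are saved under pics/ and viewed, at most 10 in all, crops included, and the job is handed in when it is done.

Besides the shell and the picture viewer there is one more tool, called as name([rows], argument=value, ...), one row to a line, values as JSON. step_arm: Moves the arm, as the interface text tells. Its arguments: {"type":"object","properties":{"targets":{"type":"array","items":{"type":"array","items":{"type":"array","items":{"type":"number"}}}}},"required":["targets"]}

```bash
mkdir -p pics; cat > h.py <<'E'
import numpy as np,cv2
from station import robot
def snap(n,f):
    s=robot.snapshot(n); cv2.imwrite(f'pics/{f}.png',s['img'][:,:,::-1]); np.savez(f'pics/{f}.npz',K=s['camera_matrix'],T=s['world_from_camera']); return s
def ray(f,u,v):
    d=np.load(f'pics/{f}.npz');K,T=d['K'],d['T']
    p=np.linalg.solve(K,[u,v,1.]); r=T[:3,:3]@np.array([p[0],-p[1],-p[2]]); return T[:3,3],r/np.linalg.norm(r)
def plane(f,u,v,z):
    o,r=ray(f,u,v); return o+r*(z-o[2])/r[2]
def tri(a,b):
    (o1,d1),(o2,d2)=ray(*a),ray(*b)
    t=np.linalg.lstsq(np.c_[d1,-d2],o2-o1,rcond=None)[0]
    p,q=o1+t[0]*d1,o2+t[1]*d2; return (p+q)/2,np.linalg.norm(p-q)
E
python3 - <<'E'
from h import *
snap('top','top0');s=snap('side','side0');print(s.keys())
st=robot.sense();print(st)
E
```

```text
dict_keys(['img', 'camera_matrix', 'world_from_camera'])
{'time_s': 0.1, 'qpos': array([-1.36009352e+00,  1.58999433e-01,  1.59806499e+00, -1.78675752e-05,
        1.38617577e+00, -2.10096461e-01]), 'joint_velocities': array([-3.61522246e-04, -1.54174239e-03, -3.09207414e-03, -1.09782642e-03,
       -1.55126553e-03,  2.31721809e-05]), 'joint_torque': array([-7.93689287e-04, -3.86505103e+01, -3.22958851e+01,  7.02554011e-02,
        3.39483528e-02, -4.90437685e-05]), 'eef_pos': array([ 0.23473198, -0.52425692,  0.18353056]), 'ee_rot': array([[ 9.12761451e-01,  4.08492843e-01, -3.61753015e-04],
       [ 4.08492872e-01, -9.12760094e-01,  1.60742570e-03],
       [ 3.26428177e-04, -1.61496974e-03, -9.99998643e-01]]), 'wrist_force': array([ 0.26498339, -0.51784659, -0.10981907]), 'torque': array([0.01602123, 0.00011746, 0.01154051]), 'gripper_force': 0.0, 'grip_width': 1.00094268810818}
```

View pics/top0.png

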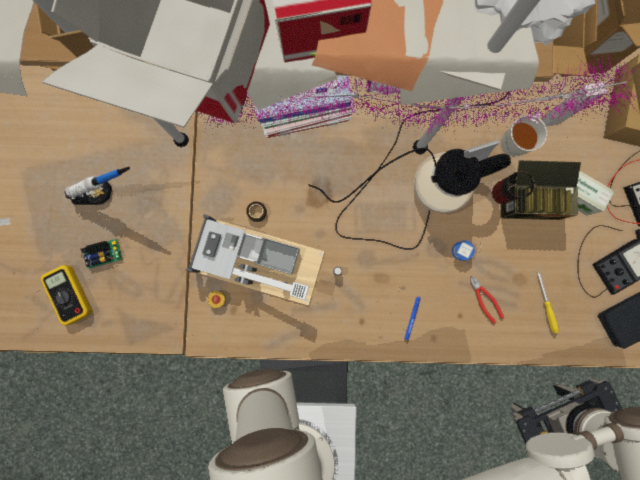

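View pics/side0.png

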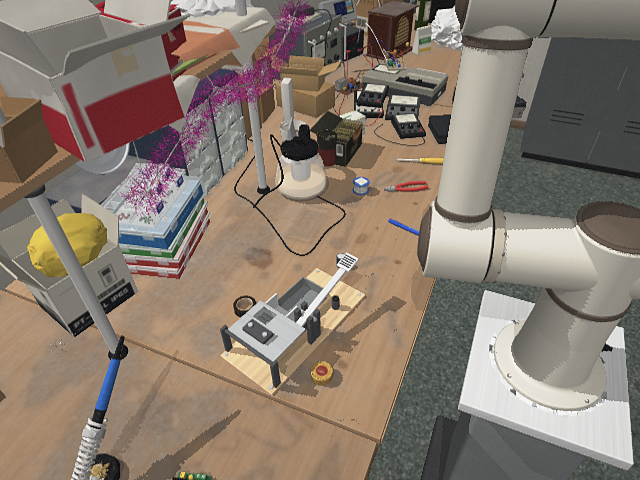

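The top view shows the paddle at about (300,290), the lever running to the cheeks near (245,272), the tin at (217,299) and the capacitor at (338,272). In the side view the paddle is at about (347,262). I'll enlarge both.

```bash
python3 - <<'E'
from h import *
a=cv2.imread('pics/top0.png')[205:325,180:350];b=cv2.imread('pics/side0.png')[240:400,215:375]
cv2.imwrite('pics/c1.png',np.hstack([cv2.resize(a,(425,300),interpolation=2),cv2.resize(b,(375,375),interpolation=2)[:300]]))
print(tri(('top0',300,290),('side0',347,262)))
for n,u,v,z in [('top0',338,272,.034),('top0',217,299,.022),('top0',324,251,.006),('top0',313,304,.006),('top0',190,271,.006)]:print(plane(n,u,v,z).round(4))
E
```

```text
(array([ 0.44912497, -0.0103463 ,  0.11317845]), np.float64(0.00011735512826237246))
[ 0.4964 -0.1036  0.034 ]
[0.4184 0.2078 0.022 ]
[ 0.5519 -0.0661  0.006 ]
[ 0.4112 -0.0409  0.006 ]
[0.4892 0.286  0.006 ]
```

View pics/c1.png

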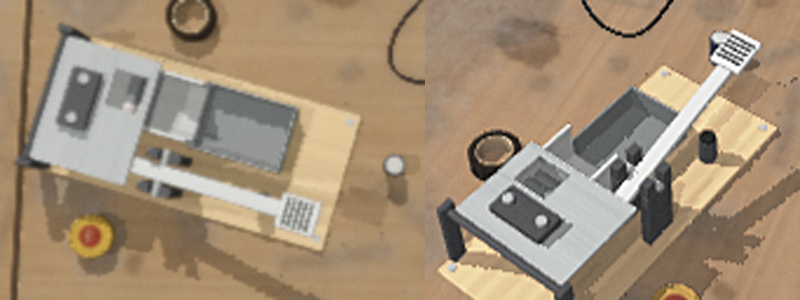

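```bash
cat >> h.py <<'E'
def go(p):
    s=robot.sense(); print('t',s['time_s'],'pos',s['eef_pos'].round(4),'shift mm',(1000*s['ee_rot'].T@(np.array(p)-s['eef_pos'])).round(1),'F',s['wrist_force'].round(2),s['grip_width'])
E
python3 - <<'E'
from h import *
p,e=tri(('top0',298.8,290.2),('side0',347.7,261.3));print(p,e)
pin=plane('top0',245.2,274.2,.075);print(pin,pin-p,np.linalg.norm(pin-p))
go([p[0],p[1],.18])
E
```

```text
[ 0.44774729 -0.0080484   0.11797248] 0.0018400148155944753
[0.48377323 0.12855253 0.075     ] [ 0.03602595  0.13660093 -0.04297248] 0.1476628442984826
t 0.1 pos [ 0.2347 -0.5243  0.1835] shift mm [ 405.3 -384.2    4.3] F [ 0.26 -0.52 -0.11] 1.00094268810818
```

step_arm([
  [[1, 25, -24, 0, 0, 0, 0], [1, 25, -24, 0, 0, 0, 0], [1, 25, -24, 0, 0, 0, 0], [1, 25, -24, 0, 0, 0, 0], [1, 25, -24, 0, 0, 0, 0], [1, 25, -24, 0, 0, 0, 0], [1, 25, -24, 0, 0, 0, 0], [1, 25, -24, 0, 0, 0, 0]],
])

```text
time_s: 0.77
eef_pos: [0.3391, -0.266, 0.184]
ee_rot: [[0.913, 0.408, -0.0], [0.408, -0.913, 0.001], [-0.0, -0.001, -1.0]]
wrist_force: [0.1, -0.3, 0.3]
grip_width: 0.447
gripper_force: 0.0
```

step_arm([
  [[1, 25, -24, 0, 0, 0, 0], [1, 25, -24, 0, 0, 0, 0], [1, 25, -24, 0, 0, 0, 0], [1, 25, -24, 0, 0, 0, 0], [1, 25, -24, 0, 0, 0, 0], [1, 25, -24, 0, 0, 0, 0], [1, 25, -24, 0, 0, 0, 0], [1, 0, 0, 0, 0, 0, 0]],
])

```text
time_s: 1.43
eef_pos: [0.4309, -0.0381, 0.1841]
ee_rot: [[0.91, 0.414, 0.0], [0.414, -0.91, 0.003], [0.001, -0.002, -1.0]]
wrist_force: [0.5, 0.6, 0.0]
grip_width: 0.006
gripper_force: 0.0
```

```bash
python3 - <<'E'
from h import *
go([.4477,-.008,.14]); snap('wrist','w1'); print(robot.sense()['ee_rot'].round(3))
E
```

```text
t 1.4333 pos [ 0.4309 -0.0381  0.1841] shift mm [ 27.7 -20.3  44.1] F [0.49 0.64 0.05] 0.006347660220616794
[[ 0.911  0.413 -0.001]
 [ 0.413 -0.911  0.001]
 [-0.001 -0.001 -1.   ]]
```

View pics/w1.png

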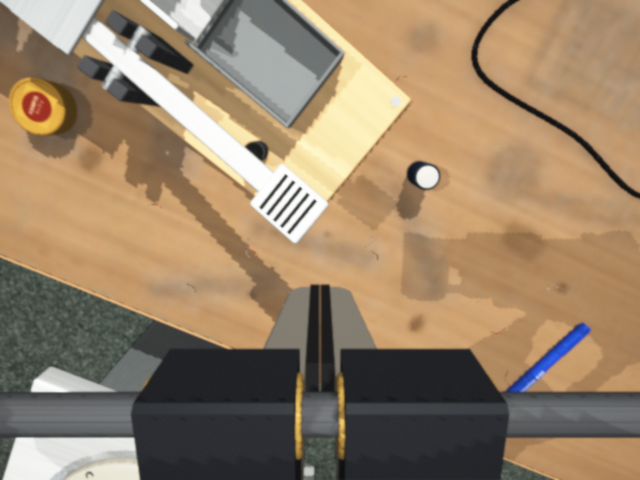

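The wrist view shows the paddle's centre at (289,203), its pin at about (119,62), and the stop below it. I'll triangulate these against the top view.

```bash
python3 - <<'E'
from h import *
p,e=tri(('w1',289,203),('top0',298.8,290.2));print(p,e); print(tri(('w1',289,203),('side0',347.7,261.3)))
print(plane('w1',289,203,.12),plane('w1',119,62,.075),tri(('w1',119,62),('top0',245.2,274.2)))
E
```

```text
[ 0.44869104 -0.00801221  0.11674116] 0.0006934117781530113
(array([ 0.44799586, -0.0087846 ,  0.11692922]), np.float64(0.0018645054064201044))
[ 0.44939848 -0.00833212  0.12      ] [0.48209535 0.13486325 0.075     ] (array([0.48337264, 0.12473699, 0.09715823]), np.float64(0.00022185147824102964))
```

step_arm([
  [[1, 7, -4.5, 10, 0, 0, 0], [1, 7, -4.5, 10, 0, 0, 0], [1, 7, -4.5, 10, 0, 0, 0], [1, 7, -4.5, 10, 0, 0, 0], [1, 0, 0, 8, 0, 0, 0], [1, 0, 0, 6, 0, 0, 0], [1, 0, 0, 4, 0, 0, 0], [1, 0, 0, 4, 0, 0, 0]],
])

```text
time_s: 2.15
eef_pos: [0.4481, -0.0155, 0.1219]
ee_rot: [[0.913, 0.408, -0.0], [0.408, -0.913, -0.0], [-0.0, -0.0, -1.0]]
wrist_force: [-0.8, 0.1, -0.5]
grip_width: 0.006
gripper_force: 0.0
```

step_arm([
  [[1, 0, 0, 3, 0, 0, 0], [1, 0, 0, 4, 0, 0, 0], [1, 0, 0, 5, 0, 0, 0], [1, 0, 0, 5, 0, 0, 0], [1, 0, 0, 5, 0, 0, 0], [1, 0, 0, 5, 0, 0, 0], [1, 0, 0, 5, 0, 0, 0], [1, 0, 0, 3, 0, 0, 0]],
])

```text
time_s: 2.82
eef_pos: [0.4482, -0.0154, 0.0869]
ee_rot: [[0.913, 0.409, -0.0], [0.409, -0.913, -0.0], [-0.0, 0.0, -1.0]]
wrist_force: [0.1, -0.4, 1.6]
grip_width: 0.003
gripper_force: 0.8
```

step_arm([
  [[1, 0, 0, 5, 0, 0, 0], [1, 0, 0, 5, 0, 0, 0], [1, 0, 0, 5, 0, 0, 0], [1, 0, 0, 5, 0, 0, 0], [1, 0, 0, 5, 0, 0, 0], [1, 0, 0, 4, 0, 0, 0], [1, 0, 0, 3, 0, 0, 0], [1, 0, 0, 0, 0, 0, 0]],
])

```text
time_s: 3.48
eef_pos: [0.4479, -0.0151, 0.0547]
ee_rot: [[0.913, 0.408, -0.001], [0.408, -0.913, 0.0], [-0.001, -0.001, -1.0]]
wrist_force: [-0.2, -0.4, 1.9]
grip_width: 0.007
gripper_force: 0.8
```

step_arm([
  [[1, 0, 0, 0, 0, 0, 0], [1, 0, 0, 0, 0, 0, 0], [1, 0, 0, 0, 0, 0, 0], [1, 0, 0, 0, 0, 0, 0], [1, 0, 0, 0, 0, 0, 0], [1, 0, 0, 0, 0, 0, 0], [1, 0, 0, 0, 0, 0, 0], [1, 0, 0, 0, 0, 0, 0]],
])

```text
time_s: 4.15
eef_pos: [0.4483, -0.0151, 0.0554]
ee_rot: [[0.913, 0.408, -0.0], [0.408, -0.913, 0.0], [0.0, -0.0, -1.0]]
wrist_force: [-0.8, -0.4, 2.1]
grip_width: 0.005
gripper_force: 0.8
```

```bash
python3 - <<'E'
from h import *
a=snap('wrist','w2')['img'][:,:,::-1];t=snap('top','top2')['img'][205:325,180:350,::-1];b=snap('side','side2')['img'][240:400,215:375,::-1]
cv2.imwrite('pics/c2.png',np.vstack([np.hstack([cv2.resize(t,(425,300),interpolation=2),cv2.resize(b,(375,375),interpolation=2)[:300]]),cv2.resize(a[0:300],(800,300))]))
E
```

```text
(no output)
```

View pics/c2.png

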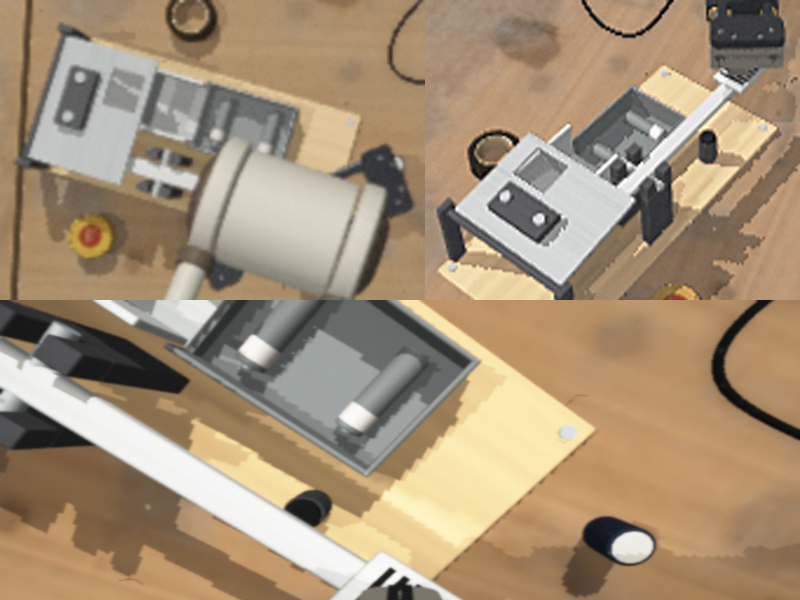

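Both cells are in the tray: in the wrist strip they lie at about (290,335) and (385,390), with the gate up. I'll hold a little longer, then raise slowly.

step_arm([
  [[1, 0, 0, 0, 0, 0, 0], [1, 0, 0, 0, 0, 0, 0], [1, 0, 0, 0, 0, 0, 0], [1, 0, 0, 0, 0, 0, 0], [1, 0, 0, 0, 0, 0, 0], [1, 0, 0, 0, 0, 0, 0], [1, 0, 0, 0, 0, 0, 0], [1, 0, 0, 0, 0, 0, 0]],
])

```text
time_s: 4.97
eef_pos: [0.4483, -0.0152, 0.0554]
ee_rot: [[0.913, 0.408, 0.0], [0.408, -0.913, 0.0], [0.0, -0.0, -1.0]]
wrist_force: [-0.1, -0.1, 1.8]
grip_width: 0.003
gripper_force: 0.7
```

```bash
python3 - <<'E'
from h import *
a=snap('wrist','w3')['img'][:,:,::-1];b=cv2.imread('pics/w2.png')
cv2.imwrite('pics/c3.png',np.hstack([b[:240,:400],a[:240,:400]]))
# dispenser frame from pin & paddle
P=np.array([.449,-.008]);N=np.array([.4838,.1286]);x=(N-P)/np.linalg.norm(N-P);y=np.array([-x[1],x[0]]);O=N-.068*y
for n,u,v in [('w3',230,20),('w3',307,190/2)]:
  d=plane(n,u,v,.017)[:2]-O;print(d@x,d@y)
E
```

```text
-0.03274247600321004 -0.005050271173329943
-0.08590283618249535 -0.0008598616084232458
```

View pics/c3.png

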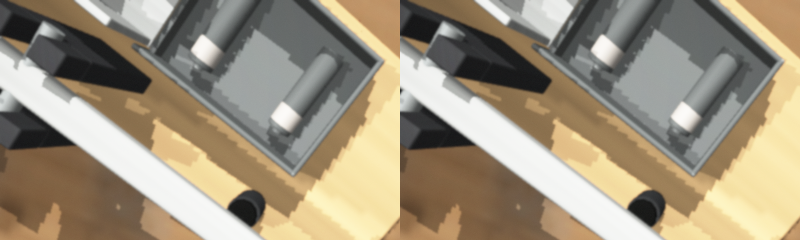

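The cells are still, with white ends at (208,52) and (287,117) in both frames and centres at x ≈ -33 and -86 mm, inside the limits. Now I'll raise the hand slowly.

step_arm([
  [[1, 0, 0, -3, 0, 0, 0], [1, 0, 0, -4, 0, 0, 0], [1, 0, 0, -4, 0, 0, 0], [1, 0, 0, -4, 0, 0, 0], [1, 0, 0, -4, 0, 0, 0], [1, 0, 0, -4, 0, 0, 0], [1, 0, 0, -4, 0, 0, 0], [1, 0, 0, -4, 0, 0, 0]],
])

```text
time_s: 5.68
eef_pos: [0.4484, -0.0151, 0.0869]
ee_rot: [[0.913, 0.408, 0.0], [0.408, -0.913, 0.0], [0.0, 0.0, -1.0]]
wrist_force: [0.2, 0.9, 0.7]
grip_width: 0.003
gripper_force: 0.6
```

step_arm([
  [[1, 0, 0, -4, 0, 0, 0], [1, 0, 0, -4, 0, 0, 0], [1, 0, 0, -4, 0, 0, 0], [1, 0, 0, -4, 0, 0, 0], [1, 0, 0, -4, 0, 0, 0], [1, 0, 0, -4, 0, 0, 0], [1, 0, 0, -4, 0, 0, 0], [1, 0, 0, -4, 0, 0, 0]],
])

```text
time_s: 6.35
eef_pos: [0.4483, -0.0152, 0.1188]
ee_rot: [[0.913, 0.409, -0.0], [0.409, -0.913, -0.0], [-0.0, -0.0, -1.0]]
wrist_force: [1.3, -0.2, 0.1]
grip_width: 0.004
gripper_force: 0.0
```

step_arm([
  [[1, 0, 0, -4, 0, 0, 0], [1, 0, 0, -4, 0, 0, 0], [1, 0, 0, -5, 0, 0, 0], [1, 0, 0, -10, 0, 0, 0], [1, 0, 0, -15, 0, 0, 0], [1, 0, 0, -15, 0, 0, 0], [1, 0, 0, -15, 0, 0, 0], [1, 0, 0, -5, 0, 0, 0]],
])

```text
time_s: 7.02
eef_pos: [0.4497, -0.0156, 0.1945]
ee_rot: [[0.913, 0.409, 0.004], [0.409, -0.913, -0.001], [0.003, 0.003, -1.0]]
wrist_force: [-0.8, 0.4, 1.4]
grip_width: 0.004
gripper_force: 0.0
```

step_arm([
  [[1, -15, 15, 0, 0, 0, 0], [1, -20, 20, 0, 0, 0, 0], [1, -20, 20, 0, 0, 0, 0], [1, -20, 20, 0, 0, 0, 0], [1, -15, 15, 0, 0, 0, 0], [1, 0, 0, 0, 0, 0, 0], [1, 0, 0, 0, 0, 0, 0], [1, 0, 0, 0, 0, 0, 0]],
])

```text
time_s: 7.68
eef_pos: [0.403, -0.1335, 0.1913]
ee_rot: [[0.913, 0.408, 0.0], [0.408, -0.913, 0.001], [0.0, -0.001, -1.0]]
wrist_force: [-0.4, 1.3, 0.1]
grip_width: 0.008
gripper_force: 0.0
```

```bash
python3 - <<'E'
from h import *
t=snap('top','top4')['img'][205:325,180:350,::-1];b=snap('side','side4')['img'][240:400,215:375,::-1]
cv2.imwrite('pics/c4.png',np.hstack([cv2.resize(t,(425,300),interpolation=2),cv2.resize(b,(375,375),interpolation=2)[:300]]))
E
```

```text
(no output)
```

View pics/c4.png

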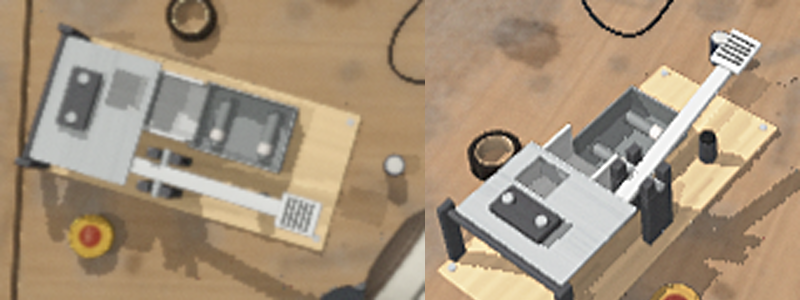

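The lever is back at rest in its cradle (paddle at (297,213), as before), the gate is shut, both cells are in the tray, and the hand is clear.

```bash
python3 -c "
from station import robot
print(robot.sign_off())"
```

```text
the job is handed in; nothing more can be done
None
```

I handed the job in at about 8 s of the 42 s limit: both cells lie in the tray, the gate is shut, the lever rests in its cradle and the hand is clear, as far as the camera shows; sign-off gave no verdict.

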